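Put the engraving paints back in their colour trays

TASK

Put the three loose red and blue paint bottles away, each in the tray of its own colour, every one standing upright on the tray's floor - including the red one that has tipped over. Set them down rather than dropping them, and leave the yellow bottle and the bottles already in the trays standing where they are.

Things in the scene. Friction and masses are not known exactly. Their poses are not given: they have to be found in the camera images.
- red_tray: open red tray fixed to the bench, one lane along its y: 66 (x) by 236 mm (y) outside, 24 tall, walls and floor 5 thick. Origin at the centre of its underside, z up. On the left or the right, turned up to 0.2 rad. One red bottle already stands near its middle; the room either side of it (about y = +-80 mm in the tray) is free.
- blue_tray: open blue tray fixed to the bench, one lane along its y: 66 (x) by 236 mm (y) outside, 24 tall, walls and floor 5 thick. Origin at the centre of its underside, z up. On the left or the right, turned up to 0.2 rad. One blue bottle already stands near each end (about y = +-80 mm in the tray); the gap in the middle is free.
- red_bottle: square paint bottle: white body 34 x 34 x 68 mm with a red band, round red cap on top (diameter 24, 22 tall), 90 mm in all, 90 g. Origin on its axis at mid height, 45 mm from base and top; z along the axis from base to cap, x and y square to the flat sides. Stands upright on the bench between the robot and the trays, at any yaw.
- blue_bottle: square paint bottle: white body 34 x 34 x 68 mm with a blue band, round blue cap on top (diameter 24, 22 tall), 90 mm in all, 90 g. Origin on its axis at mid height, 45 mm from base and top; z along the axis from base to cap, x and y square to the flat sides. Stands upright on the bench between the robot and the trays, at any yaw.
- tipped_bottle: square paint bottle: white body 34 x 34 x 68 mm with a red band, round red cap on top (diameter 24, 22 tall), 90 mm in all, 90 g. Origin on its axis at mid height, 45 mm from base and top; z along the axis from base to cap, x and y square to the flat sides. Lies on a flat side in the same row, cap towards the robot (within 0.3 rad of -x), axis 17 mm above the bench.
- yellow_bottle: square paint bottle: white body 34 x 34 x 68 mm with a yellow band, round yellow cap on top (diameter 24, 22 tall), 90 mm in all, 90 g. Origin on its axis at mid height, 45 mm from base and top; z along the axis from base to cap, x and y square to the flat sides. Stands in the same row on the bench; it has no tray and stays where it is.
- red_neighbour: square paint bottle: white body 34 x 34 x 68 mm with a red band, round red cap on top (diameter 24, 22 tall), 90 mm in all, 90 g. Origin on its axis at mid height, 45 mm from base and top; z along the axis from base to cap, x and y square to the flat sides. Already standing in the red tray, near its middle, its sides within 0.25 rad of square to the tray; stays.
- blue_neighbour_a: square paint bottle: white body 34 x 34 x 68 mm with a blue band, round blue cap on top (diameter 24, 22 tall), 90 mm in all, 90 g. Origin on its axis at mid height, 45 mm from base and top; z along the axis from base to cap, x and y square to the flat sides. Already standing in the blue tray near its +y end, its sides within 0.25 rad of square to the tray; stays.
- blue_neighbour_b: square paint bottle: white body 34 x 34 x 68 mm with a blue band, round blue cap on top (diameter 24, 22 tall), 90 mm in all, 90 g. Origin on its axis at mid height, 45 mm from base and top; z along the axis from base to cap, x and y square to the flat sides. Already standing in the blue tray near its -y end, its sides within 0.25 rad of square to the tray; stays.

How it is judged:
By the outcome, as a careful person would: the job done as asked, in the order asked, and still so for the second after the job is handed in, with the robot touching nothing.
It also fails if it takes over 69 s, if anything falls off the work surface, if the arm or the gripper's body presses on something with over 40 N, if the wrist force passes 120 N, or if a joint passes its speed limit or range.

ROBOT

A 6-joint arm with a two-finger parallel gripper is mounted at the origin on the work surface. World frame = base frame: x ahead of the robot, y to its left, z up, the work surface at z = 0. Lengths are in m, angles in rad, forces in N, time in s.
With the tool pointing down it reaches from about 0.35 to 0.775 m from the base axis. Payload 7.3 kg.
Tool frame: the origin (TCP) lies midway between the tips of the shut fingers; the grasp point (between the pads) lies 19 mm behind it (tcp_to_grasp is the distance from the TCP to the grasp point, in m); z points along the fingers, y is the line along which they close (so a half turn about z gives the same grasp; the last joint's range is limited). The gripper opens to 92 mm and grips with 3 to 60 N. Pads are 19 mm wide; open, the fingers measure 130 mm over their backs; the gripper's body (75 mm by 190 mm) begins 47 mm behind the grasp point.
Start: joints at [-1.444, 0.342, 1.524, -0, 1.275, -0.146], TCP at [0.141, -0.506, 0.227] pointing down, gripper open.
Joint ranges: [-2.53, 2.53], [-0.77, 2.02], [0.04, 2.7], [-1, 4.14], [0.28, 2.66], [-3.11, 3.11]. Speed limits (rad/s): [2.57, 2.57, 3.14, 3.14, 3.14, 3.14].

INTERFACE

Orientations are given as [roll, pitch, yaw] about the fixed x, y, z axes, in that order (R = Rz(yaw) Ry(pitch) Rx(roll)).
In Python, from cell import observe, read_camera, calibration, hand_in, tcp_to_grasp gives the robot as it stands.
- The arm moves only by the tool send_rows, never from a script. Its argument "targets" is a list of rows, each a list of 5 numbers: the opening, from 0 (shut) to 1 (fully open), then the shift along the world's x, y, z in m, then the turn about the world's z in rad. A call has 1 to 5 rows; each row shifts and turns the commanded pose from where the row before left it; what a row does not reach is not made up. A row lasts 1/10 s, in which the tool goes at most 50 mm and 8.59 degrees, less where a joint would pass 70% of its speed; a pose out of reach is approached as far as the arm can. A call is refused whole if a number of a shift passes 0.05 or a number of a turn 0.15, either way. A call with a gripper value outside its range is refused whole. The fingers move at their own pace and stop on an object; "grip_force" is the grip in N (left out, the last holds). Time passes only in rows, so rows that do not move let the fingers close. It gives the time, the measured TCP pose, the force, the opening and the grip force at its end, in the units of the state.
- observe(): the state, without advancing time (a new reading comes with each control period).
- read_camera(name): name is "scene" or "top"; returns (picture, depth): 480x640x3 uint8, red, green, blue; 480x640 float32, m along the optical axis (not along the pixel's ray), 0 where there is no reading.
- calibration(name): a dict with "intrinsics" (3x3 intrinsics, pixels), "k1" (the pictures are not rectified: a ray, as slopes to the right and down, at radius r is drawn at 1 + k1 r^2 times it, then the intrinsics apply), "world_to_cam" (4x4, takes a point from world to camera coordinates). Camera axes: x right, y up, looking along -z (the intrinsics and any distortion apply to the point x, -y, -z); pixel columns grow to the right and rows downward; lengths in m; the calibration is good to about 2 mm. A picture is of the moment at which its call begins. calibration takes no time and is no camera call.
- hand_in(): hands the job in; it is judged then, once.
The state is a dict: "time": time; "qpos": joint angles; "qvel": joint speeds; "joint_efforts": joint torques, N m; "tool_pos": TCP position; "tool_rot": TCP orientation; "contact_force": force on the tool from outside, world axes, zero at the start; "torque": the same for the moment, N m; "opening": finger opening in m; "grip_force": force on a finger pad.
Only numpy, scipy, OpenCV 4.12 (cv2) and the standard library are available. Lean on these libraries where they do the work, as an engineer would, in place of code of your own. Each camera call takes 0.05 s, during which the arm holds its last target. There are 200 camera calls.

## Working session

There is one attempt and no reset: what is moved stays moved. The work goes in short steps, Python scripts to look and compute and a tool call to move; the robot and the scene stay as the last step left them, time stands still between calls to the robot, and variables do not carry over. Pictures are saved under pics/ and viewed, at most 10 in all, crops included, and the job is handed in when it is done.

Besides the shell and the picture viewer there is one more tool, called after ">>>" as a command line: name --pt "numbers of a row" for each row, then --argument value for the rest. send_rows: Moves the arm, as the interface text tells. Its arguments: {"type":"object","properties":{"targets":{"type":"array","items":{"type":"array","items":{"type":"number"}}},"grip_force":{"type":"number"}},"required":["targets"]}

```bash
mkdir -p pics; python3 - <<'E'
from cell import *
import cv2,numpy as np
print(observe(), tcp_to_grasp)
for n in("scene","top"):
    p,d=read_camera(n); cv2.imwrite(f"pics/{n}0.png",p[:,:,::-1]); np.save(f"{n}0.npy",d)
    c=calibration(n); print(n,c, (d>0).mean())
E
```

```text
{'time': 0.0, 'qpos': array([-1.44399599e+00,  3.42727884e-01,  1.52503783e+00, -1.75378194e-06,
        1.27537907e+00, -1.45996641e-01]), 'qvel': array([ 7.58910666e-05,  3.96899500e-04,  1.18617117e-03, -6.13128750e-04,
        8.72538083e-04,  6.99938764e-04]), 'joint_efforts': array([ 6.70641803e-04, -4.31235909e+01, -2.44215131e+01,  7.18018273e-02,
        5.59145375e-02, -1.13878298e-04]), 'tool_pos': array([ 0.14141872, -0.50516744,  0.22603502]), 'tool_rot': array([-3.14005680e+00, -2.24141893e-04,  2.72797318e-01]), 'contact_force': array([-0.53588363, -0.40700287, -0.03777583]), 'torque': array([ 0.02172664, -0.02265982, -0.03674783]), 'grip_force': 0.0, 'opening': 0.09213226504936092} 0.0188
scene {'intrinsics': array([[611.95024951,   0.        , 322.60042025],
       [  0.        , 611.95024951, 238.97242697],
       [  0.        ,   0.        ,   1.        ]]), 'k1': 0.015462907870718938, 'world_to_cam': array([[ 0.81081832,  0.58504157, -0.01732105, -0.40210561],
       [-0.4608596 ,  0.65639619,  0.59728759,  0.26295499],
       [ 0.36080754, -0.47630915,  0.80184008, -1.34555885],
       [ 0.        ,  0.        ,  0.        ,  1.        ]])} 0.9960546875
top {'intrinsics': array([[546.35280284,   0.        , 321.90577864],
       [  0.        , 546.35280284, 238.51966224],
       [  0.        ,   0.        ,   1.        ]]), 'k1': -0.16786440342990844, 'world_to_cam': array([[ 0.01677608, -0.99949908,  0.02683554, -0.0820832 ],
       [ 0.98710182,  0.02082982,  0.15873285, -0.53744629],
       [-0.15921232,  0.02382649,  0.98695681, -1.04297246],
       [ 0.        ,  0.        ,  0.        ,  1.        ]])} 0.99607421875
```

View pics/scene0.png

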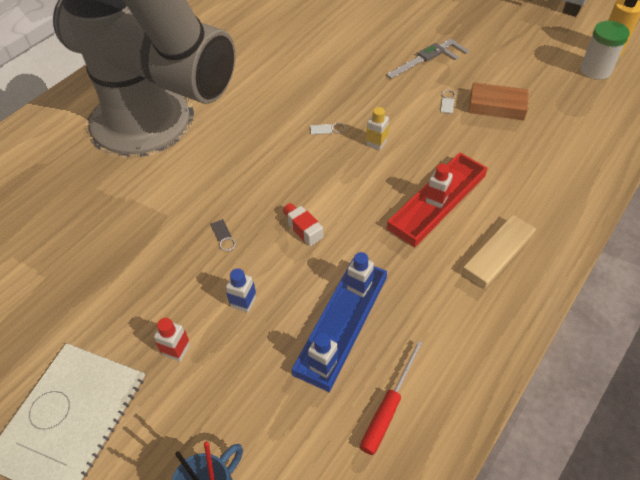

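View pics/top0.png

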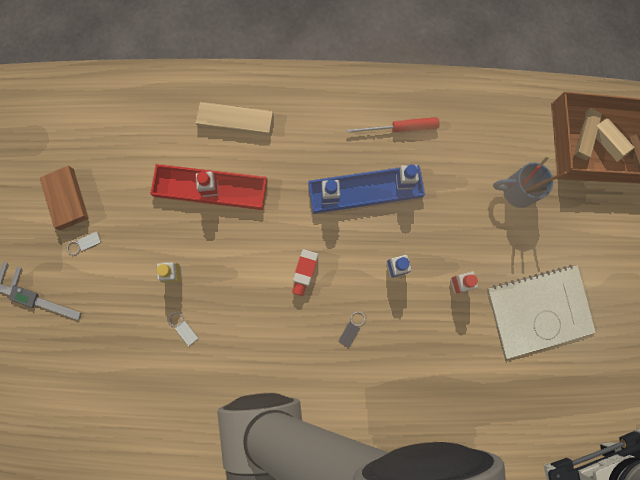

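The scene view shows the red tray on the left around (438,198) with one red bottle, and the blue tray around (342,325) with a bottle at each end. In the top view the row is yellow (167,271), tipped red (305,273) with its cap towards the robot, blue (400,265) and standing red (466,282). Next I measure with both cameras' depth.

```bash
cat > h.py <<'E'
from cell import *
import cv2,numpy as np
def cloud(n,pd=None):
    p,d=pd or read_camera(n); c=calibration(n); K=c["intrinsics"]
    v,u=np.mgrid[0:480,0:640]; uv=np.stack([u,v],-1).reshape(-1,1,2).astype(np.float64)
    s=cv2.undistortPoints(uv,K,np.array([c["k1"],0,0,0.])).reshape(-1,2)
    z=d.reshape(-1); P=np.c_[s[:,0]*z,-s[:,1]*z,-z]
    M=c["world_to_cam"]; W=(P-M[:3,3])@M[:3,:3]
    ok=(z>0)
    return W[ok],p.reshape(-1,3)[ok].astype(int)
def near(W,C,x,y,r): 
    k=np.hypot(W[:,0]-x,W[:,1]-y)<r; return W[k],C[k]
def cols(C):
    h=cv2.cvtColor(C.astype(np.uint8)[None],cv2.COLOR_RGB2HSV)[0].astype(int)
    H,S,V=h.T; hi=(S>120)&(V>50)
    return dict(red=hi&((H<6)|(H>174)&(S>150)),blue=hi&(H>105)&(H<130),yellow=hi&(H>20)&(H<32)&(S>170),white=(S<60)&(V>130))
def rect(P): 
    (c,s,a)=cv2.minAreaRect((P[:,:2]*1000).astype(np.float32)); return np.round(c,1),np.round(s,1),round(a,1)
E
python3 - <<'E'
from h import *
from scipy.cluster.hierarchy import fclusterdata
for n in("scene","top"):
    p=cv2.imread(f"pics/{n}0.png")[:,:,::-1]; d=np.load(f"{n}0.npy")
    W,C=cloud(n,(p,d)); np.savez(n+"c.npz",W=W,C=C)
    b=(W[:,0]>.3)&(W[:,0]<.75)&(abs(W[:,1])<.42); W,C=W[b],C[b]; k=cols(C)
    t=abs(W[:,2])<.01; print(n,"bench z",np.median(W[t,2]),W[t,2].std())
    for c in("red","blue"):
        q=k[c]&(W[:,2]>.016)&(W[:,2]<.03); print(c,"tray/low",q.sum(),[rect(g) for l in range(1,9) if len(g:=W[q][fclusterdata(W[q][:,:2],.02,'distance',method='single')==l])>25])
    for c in("red","blue","yellow"):
        q=k[c]&(W[:,2]>.075); X=W[q]
        if len(X)<3: continue
        L=fclusterdata(X[:,:2],.03,'distance',method='single')
        for l in set(L):
            g=X[L==l]
            if len(g)<8: continue
            top=g[g[:,2]>np.percentile(g[:,2],90)-.004]
            m=np.array(cv2.minEnclosingCircle((top[:,:2]*1000).astype(np.float32))[0])
            N=np.hypot(*(W[:,:2]-m/1000).T)<.035; sh=W[N&(W[:,2]>.058)&(W[:,2]<.076)]; bd=W[N&(W[:,2]>.03)&(W[:,2]<.072)]
            print(" ",c,"cap",len(g),np.round(m,1),"ztop",round(np.percentile(g[:,2],90)*1000,1),"shoulder",rect(sh),"z",round(np.median(sh[:,2])*1000,1),"body",rect(bd))
E
```

```text
scene bench z 0.0005339468388628431 0.002191306410860564
red tray/low 1176 [(array([ 468., -365.]), array([47.4, 24.5]), 58.2), (array([650. , 165.9]), array([239.1,  67.5]), 83.8), (array([461.9, -43.2]), array([20.9, 73.4]), 54.8)]
blue tray/low 1026 [(array([ 505.2, -221.9]), array([ 1.7, 32.3]), 16.2), (array([ 652.6, -163.3]), array([ 66. , 236.8]), 10.2)]
  red cap 226 [ 458.8 -359.6] ztop 91.5 shoulder (array([ 459.6, -359.1]), array([34.7, 35.2]), 11.2) z 67.2 body (array([ 458.8, -359.5]), array([36.4, 35.9]), 14.0)
  red cap 185 [648.5 164.3] ztop 96.8 shoulder (array([647.7, 164. ]), array([34.4, 37.2]), 7.9) z 71.3 body (array([647.7, 164.1]), array([35.1, 38.9]), 6.6)
  blue cap 153 [ 491.1 -225.9] ztop 91.8 shoulder (array([ 489.6, -224.6]), array([34.2, 36.8]), 14.9) z 67.8 body (array([ 489.7, -225.6]), array([34.8, 38.9]), 13.2)
  blue cap 237 [ 671.9 -244. ] ztop 96.1 shoulder (array([ 672.6, -244.6]), array([34.6, 35.1]), 4.6) z 71.3 body (array([ 672.2, -244.2]), array([36. , 37.1]), 4.6)
  blue cap 157 [637.9 -87. ] ztop 97.3 shoulder (array([636.7, -86. ]), arra
[... 725 characters left out ...]
ay([ 456.7, -358.8]), array([32.8, 34.2]), 15.5)
  red cap 140 [646.  162.8] ztop 97.6 shoulder (array([646.4, 163.5]), array([34.1, 34.7]), 12.2) z 72.3 body (array([638.3, 162.6]), array([51.5, 34. ]), 8.8)
  blue cap 91 [ 488.2 -226.1] ztop 92.1 shoulder (array([ 487.9, -226.2]), array([34.5, 35.5]), 14.4) z 67.9 body (array([ 487.7, -225.9]), array([34.9, 36. ]), 15.2)
  blue cap 91 [635.8 -86.4] ztop 97.6 shoulder (array([635.8, -85.5]), array([35.6, 34.2]), 6.2) z 72.3 body (array([642.1, -85.1]), array([48.6, 34.7]), 5.5)
  blue cap 75 [ 672.  -243.8] ztop 97.5 shoulder (array([ 670.4, -244. ]), array([33.2, 35.2]), 5.2) z 72.2 body (array([ 670.5, -244.1]), array([57.6, 38.1]), 84.2)
```

```bash
python3 - <<'E'
from h import *
for n in("scene","top"):
    f=np.load(n+"c.npz"); W,C=near(f["W"],f["C"],.465,-.04,.07); k=cols(C)
    b=W[:,2]>.008; print(n,"all",rect(W[b]))
    hi=W[:,2]>.029; print(" top face z",np.median(W[hi,2]),rect(W[hi]))
    for c in("red","white"):
        q=k[c]&b; print(" ",c,rect(W[q]),np.round(W[q].mean(0),4), "x",W[q][:,0].min(),W[q][:,0].max())
    cap=k["red"]&b&(W[:,0]<.445); print("  cap",rect(W[cap]),W[cap].mean(0),"zmax",np.percentile(W[cap,2],97))
E
```

```text
scene all (array([473.1, -35.4]), array([37.4, 92.6]), 71.6)
 top face z 0.03442245281642414 (array([474.9, -35.8]), array([37.2, 88.4]), 70.4)
  red (array([467.1, -34.8]), array([35.5, 74.8]), 72.8) [ 0.4753 -0.0407  0.031 ] x 0.43002831564876165 0.505045714949941
  white (array([484.6, -39.9]), array([32.9, 67.9]), 74.2) [ 0.4964 -0.0433  0.0294] x 0.45052281993310495 0.5210568239824452
  cap (array([437.8, -27.3]), array([21.1, 14. ]), 76.7) [ 0.43748978 -0.02899015  0.02664199] zmax 0.031100196821129324
top all (array([472.2, -35.9]), array([34.9, 90.2]), 73.3)
 top face z 0.03406116329929238 (array([472.5, -36. ]), array([34.8, 89.4]), 72.8)
  red (array([464.4, -34.7]), array([33.1, 73.8]), 74.5) [ 0.4709 -0.0367  0.0324] x 0.42702310482671724 0.5023881285055886
  white (array([483.4, -39.6]), array([33. , 67.1]), 74.3) [ 0.4816 -0.0393  0.0339] x 0.44866664009533896 0.519085677076541
  cap (array([437.6, -26.9]), array([21.1, 17.8]), 75.8) [ 0.43717669 -0.02732682  0.02735564] zmax 0.031011397945076204
```

>>> send_rows --pt "1 0.05 0.02 0 -0.02" --pt "1 0.05 0.02 0 0" --pt "1 0.05 0.02 0 0" --pt "1 0.05 0.03 0 0" --pt "1 0.05 0.03 0 0" --grip_force 20

```text
time: 0.6
tool_pos: [0.368, -0.3971, 0.2263]
tool_rot: [-3.141, 0.0, 0.253]
contact_force: [-0.8, -0.6, 0.1]
opening: 0.0919
grip_force: 0.0
```

>>> send_rows --pt "1 0.05 0.026 0 0" --pt "1 0.016 0 -0.01 0" --pt "1 0 0 -0.04 0" --pt "1 0 0 0 0"

```text
time: 1.0
tool_pos: [0.4249, -0.373, 0.1716]
tool_rot: [-3.132, 0.005, 0.254]
contact_force: [0.1, 0.7, -0.4]
opening: 0.0919
grip_force: 0.0
```

>>> send_rows --pt "1 0.033 0.014 0 -0.005" --pt "1 0 0 0 0" --pt "1 0 0 0 0"

```text
time: 1.3
tool_pos: [0.4596, -0.3619, 0.1775]
tool_rot: [3.141, 0.0, 0.248]
contact_force: [-0.7, -0.4, 0.2]
opening: 0.0917
grip_force: 0.0
```

>>> send_rows --pt "1 -0.002 0.002 -0.04 0" --pt "1 0 0 -0.04 0" --pt "1 0 0 -0.04 0" --pt "1 0 0 -0.018 0" --pt "1 0 0 0 0"

```text
time: 1.8
tool_pos: [0.4554, -0.3589, 0.0365]
tool_rot: [-3.137, 0.003, 0.246]
contact_force: [0.4, -0.5, 0.9]
opening: 0.0917
grip_force: 0.0
```

>>> send_rows --pt "0 0 0 0 0" --pt "0 0 0 0 0" --pt "0 0 0 0 0" --pt "0 0 0 0 0" --pt "0 0 0 0 0"

```text
time: 2.3
tool_pos: [0.4581, -0.3596, 0.0394]
tool_rot: [3.141, -0.001, 0.248]
contact_force: [0.1, 1.2, 0.4]
opening: 0.0562
grip_force: 0.0
```

Fingers still closing.

>>> send_rows --pt "0 0 0 0 0" --pt "0 0 0 0 0" --pt "0 0 0 0 0" --pt "0 0 0 0 0" --pt "0 0 0 0 0"

```text
time: 2.8
tool_pos: [0.4579, -0.3593, 0.0387]
tool_rot: [-3.142, 0.0, 0.248]
contact_force: [0.3, 0.2, 0.0]
opening: 0.0341
grip_force: 19.9
```

>>> send_rows --pt "0 0 0 0.03 0" --pt "0 0 0 0.04 0" --pt "0 0 0 0.04 0" --pt "0 0 0 0.03 0" --pt "0 0 0 0 0"

```text
time: 3.3
tool_pos: [0.4595, -0.361, 0.1835]
tool_rot: [3.134, -0.004, 0.248]
contact_force: [0.6, -0.4, -1.4]
opening: 0.034
grip_force: 19.9
```

>>> send_rows --pt "0 0.011 0.0335 0 0.068" --pt "0 0.011 0.0335 0 0.068" --pt "0 0.011 0.0335 0 0.068" --pt "0 0.011 0.0335 0 0.068" --pt "0 0.011 0.0335 0 0.068"

```text
time: 3.8
tool_pos: [0.5125, -0.1903, 0.1773]
tool_rot: [-3.14, 0.001, 0.59]
contact_force: [0.6, -0.7, -1.4]
opening: 0.0335
grip_force: 19.9
```

>>> send_rows --pt "0 0.011 0.0335 0 0.068" --pt "0 0.011 0.0335 0 0.068" --pt "0 0.011 0.0335 0 0.068" --pt "0 0.011 0.0335 0 0.068" --pt "0 0.011 0.0335 0 0.068"

```text
time: 4.3
tool_pos: [0.5675, -0.0229, 0.1773]
tool_rot: [-3.14, 0.001, 0.931]
contact_force: [-0.2, -1.0, -1.2]
opening: 0.0341
grip_force: 19.9
```

>>> send_rows --pt "0 0.011 0.0335 0 0.068" --pt "0 0.011 0.0335 0 0.068" --pt "0 0.011 0.0335 0 0.068" --pt "0 0.011 0.0335 0 0.068" --pt "0 0.011 0.0335 0 0.068"

```text
time: 4.8
tool_pos: [0.6225, 0.1445, 0.177]
tool_rot: [-3.139, 0.001, 1.271]
contact_force: [0.1, -0.1, -1.1]
opening: 0.034
grip_force: 19.9
```

>>> send_rows --pt "0 0.011 0.0335 0 0.068" --pt "0 0.011 0.0335 0 0.068" --pt "0 0.011 0.0335 0 0.068" --pt "0 0 0 0 0" --pt "0 0 0 0 0"

```text
time: 5.3
tool_pos: [0.655, 0.2441, 0.1765]
tool_rot: [-3.139, 0.002, 1.473]
contact_force: [0.8, -0.5, 0.2]
opening: 0.034
grip_force: 19.9
```

>>> send_rows --pt "0 0.002 0.001 -0.03 0" --pt "0 0 0 -0.04 0" --pt "0 0 0 -0.035 0" --pt "0 0 0 -0.015 0" --pt "0 0 0 0 0"

```text
time: 5.8
tool_pos: [0.6563, 0.2431, 0.056]
tool_rot: [-3.136, 0.002, 1.47]
contact_force: [0.4, 0.3, -1.4]
opening: 0.0338
grip_force: 19.9
```

>>> send_rows --pt "0 0 0 -0.005 0" --pt "0 0 0 -0.003 0" --pt "0 0 0 0 0"

```text
time: 6.1
tool_pos: [0.6584, 0.2447, 0.0519]
tool_rot: [3.14, -0.001, 1.472]
contact_force: [-0.0, 0.4, -1.0]
opening: 0.034
grip_force: 19.9
```

>>> send_rows --pt "0 0 0 -0.003 0" --pt "0 0 0 -0.002 0" --pt "0 0 0 0 0" --pt "0 0 0 0 0"

```text
time: 6.5
tool_pos: [0.6578, 0.2447, 0.0458]
tool_rot: [3.142, -0.0, 1.472]
contact_force: [0.3, -1.0, -0.8]
opening: 0.0343
grip_force: 19.9
```

>>> send_rows --pt "0 0 0 -0.0015 0" --pt "0 0 0 0 0" --pt "0 0 0 0 0"

```text
time: 6.8
tool_pos: [0.6578, 0.2446, 0.0442]
tool_rot: [-3.142, 0.0, 1.472]
contact_force: [1.0, 0.2, -2.0]
opening: 0.0339
grip_force: 19.9
```

>>> send_rows --pt "0 0 0 -0.001 0" --pt "0 0 0 0 0" --pt "0 0 0 0 0"

```text
time: 7.1
tool_pos: [0.658, 0.2447, 0.0437]
tool_rot: [3.141, -0.0, 1.472]
contact_force: [-1.3, 0.5, 2.6]
opening: 0.0341
grip_force: 19.9
```

>>> send_rows --pt "0.75 0 0 0 0" --pt "0.75 0 0 0 0" --pt "0.75 0 0 0 0" --pt "0.75 0 0 0 0" --pt "0.75 0 0 0 0"

```text
time: 7.6
tool_pos: [0.6578, 0.2446, 0.0431]
tool_rot: [-3.142, 0.0, 1.472]
contact_force: [0.2, 0.2, -0.2]
opening: 0.0669
grip_force: 0.0
```

>>> send_rows --pt "0.75 0 0 0.02 0" --pt "0.75 0 0 0.04 0" --pt "0.75 0 0 0.04 0" --pt "0.75 0 0 0.04 0" --pt "0.75 0 0 0 0"

```text
time: 8.1
tool_pos: [0.6607, 0.2454, 0.1909]
tool_rot: [3.13, -0.004, 1.472]
contact_force: [-0.3, -0.1, 0.6]
opening: 0.0688
grip_force: 0.0
```

>>> send_rows --pt "1 -0.0121 -0.0336 0 0.0251" --pt "1 -0.0121 -0.0336 0 0.0251" --pt "1 -0.0121 -0.0336 0 0.0251" --pt "1 -0.0121 -0.0336 0 0.0251" --pt "1 -0.0121 -0.0336 0 0.0251"

```text
time: 8.6
tool_pos: [0.5964, 0.0754, 0.1827]
tool_rot: [-3.141, 0.0, 1.598]
contact_force: [1.2, -0.9, -0.2]
opening: 0.0914
grip_force: 0.0
```

>>> send_rows --pt "1 -0.0121 -0.0336 0 0.0251" --pt "1 -0.0121 -0.0336 0 0.0251" --pt "1 -0.0121 -0.0336 0 0.0251" --pt "1 -0.0121 -0.0336 0 0.0251" --pt "1 -0.0121 -0.0336 0 0.0251"

```text
time: 9.1
tool_pos: [0.536, -0.0926, 0.1828]
tool_rot: [-3.141, -0.0, 1.724]
contact_force: [1.2, -0.6, 0.7]
opening: 0.0916
grip_force: 0.0
```

>>> send_rows --pt "1 -0.0121 -0.0336 0 0.0251" --pt "1 -0.0121 -0.0336 0 0.0251" --pt "1 -0.0121 -0.0336 0 0.0251" --pt "1 -0.0121 -0.0336 0 0.0251" --pt "1 0 0 0 0"

```text
time: 9.6
tool_pos: [0.487, -0.2293, 0.1828]
tool_rot: [-3.141, 0.001, 1.82]
contact_force: [0.4, 0.9, 0.1]
opening: 0.0914
grip_force: 0.0
```

>>> send_rows --pt "1 0 0 0 0" --pt "1 0 0 0 0"

```text
time: 9.8
tool_pos: [0.4886, -0.2249, 0.1829]
tool_rot: [-3.141, -0.001, 1.824]
contact_force: [-1.3, 0.6, -0.1]
opening: 0.0917
grip_force: 0.0
```

```bash
python3 - <<'E'
from h import *
o=observe(); print(o["tool_pos"],o["tool_rot"])
p,d=read_camera("top"); cv2.imwrite("pics/top1.png",cv2.resize(p[130:350,120:520,::-1],None,fx=2,fy=2))
E
```

```text
[ 0.48857659 -0.22488348  0.18294999] [-3.14149969e+00 -6.84999634e-04  1.82358737e+00]
```

View pics/top1.png

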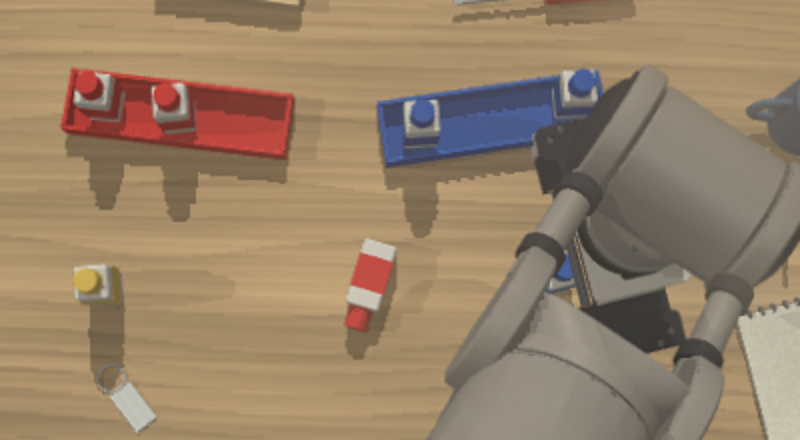

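The picture shows the red bottle standing in the red tray's left end at crop (95,90). The tipped bottle is untouched at (370,285), and the gripper is over the blue one. Descending on it.

>>> send_rows --pt "1 0 -0.001 -0.04 0" --pt "1 0 0 -0.04 0" --pt "1 0 0 -0.04 0" --pt "1 0 0 -0.024 0" --pt "1 0 0 0 0"

```text
time: 10.35
tool_pos: [0.4868, -0.2243, 0.0361]
tool_rot: [-3.137, -0.005, 1.825]
contact_force: [0.2, 0.7, -0.1]
opening: 0.0918
grip_force: 0.0
```

>>> send_rows --pt "0 0 0 0 0" --pt "0 0 0 0 0" --pt "0 0 0 0 0" --pt "0 0 0 0 0" --pt "0 0 0 0 0"

```text
time: 10.85
tool_pos: [0.4888, -0.227, 0.04]
tool_rot: [3.141, 0.001, 1.823]
contact_force: [0.2, -0.2, 0.9]
opening: 0.0568
grip_force: 0.0
```

>>> send_rows --pt "0 0 0 0 0" --pt "0 0 0 0 0" --pt "0 0 0 0 0" --pt "0 0 0 0 0" --pt "0 0 0 0 0"

```text
time: 11.35
tool_pos: [0.4884, -0.2268, 0.0392]
tool_rot: [-3.142, -0.0, 1.823]
contact_force: [-0.1, -0.3, 0.9]
opening: 0.0337
grip_force: 19.9
```

>>> send_rows --pt "0 0 0 0.03 0" --pt "0 0 0 0.04 0" --pt "0 0 0 0.04 0" --pt "0 0 0 0.03 0" --pt "0 0 0 0 0"

```text
time: 11.85
tool_pos: [0.4904, -0.228, 0.1836]
tool_rot: [3.136, 0.006, 1.823]
contact_force: [-0.2, 0.2, -0.6]
opening: 0.034
grip_force: 19.9
```

>>> send_rows --pt "0 0.033 0.0125 0 -0.015" --pt "0 0.033 0.0125 0 -0.015" --pt "0 0.033 0.0125 0 -0.015" --pt "0 0.033 0.0125 0 -0.015" --pt "0 0.033 0.0125 0 -0.015"

```text
time: 12.35
tool_pos: [0.6541, -0.1634, 0.1773]
tool_rot: [-3.139, -0.001, 1.748]
contact_force: [-0.0, -0.9, 0.0]
opening: 0.0339
grip_force: 19.9
```

>>> send_rows --pt "0 0 0 0 0" --pt "0 0 0 0 0" --pt "0 0 0 0 0"

```text
time: 12.65
tool_pos: [0.6523, -0.1646, 0.1782]
tool_rot: [-3.14, -0.001, 1.748]
contact_force: [0.0, -0.1, -1.0]
opening: 0.0339
grip_force: 19.9
```

>>> send_rows --pt "0 0.001 0 -0.03 0" --pt "0 0 0 -0.04 0" --pt "0 0 0 -0.035 0" --pt "0 0 0 -0.015 0" --pt "0 0 0 0 0"

```text
time: 13.15
tool_pos: [0.6525, -0.1644, 0.0572]
tool_rot: [-3.138, -0.002, 1.747]
contact_force: [-0.3, 0.8, -0.5]
opening: 0.0345
grip_force: 19.9
```

>>> send_rows --pt "0 0 0 -0.005 0" --pt "0 0 0 -0.003 0" --pt "0 0 0 0 0" --pt "0 0 0 0 0"

```text
time: 13.55
tool_pos: [0.655, -0.1644, 0.0523]
tool_rot: [3.14, 0.001, 1.748]
contact_force: [0.6, 0.2, -1.6]
opening: 0.0342
grip_force: 19.9
```

>>> send_rows --pt "0 0 0 -0.003 0" --pt "0 0 0 -0.002 0" --pt "0 0 0 0 0" --pt "0 0 0 0 0"

```text
time: 13.95
tool_pos: [0.6544, -0.1643, 0.0461]
tool_rot: [-3.141, -0.0, 1.748]
contact_force: [0.0, 0.6, -0.3]
opening: 0.0342
grip_force: 19.9
```

>>> send_rows --pt "0 0 0 -0.0015 0" --pt "0 0 0 0 0" --pt "0 0 0 0 0"

```text
time: 14.25
tool_pos: [0.6544, -0.1642, 0.0447]
tool_rot: [-3.142, -0.0, 1.748]
contact_force: [-0.2, -0.3, -1.5]
opening: 0.0342
grip_force: 19.9
```

>>> send_rows --pt "0 0 0 -0.001 0" --pt "0 0 0 0 0" --pt "0 0 0 0 0"

```text
time: 14.55
tool_pos: [0.6546, -0.1644, 0.0442]
tool_rot: [3.141, 0.0, 1.748]
contact_force: [-1.0, -0.4, 3.5]
opening: 0.0338
grip_force: 19.9
```

>>> send_rows --pt "0.75 0 0 0 0" --pt "0.75 0 0 0 0" --pt "0.75 0 0 0 0" --pt "0.75 0 0 0 0" --pt "0.75 0 0 0 0"

```text
time: 15.05
tool_pos: [0.6545, -0.1643, 0.0436]
tool_rot: [3.142, -0.0, 1.748]
contact_force: [0.5, 0.2, -0.5]
opening: 0.0673
grip_force: 0.0
```

>>> send_rows --pt "0.75 0 0 0.02 0" --pt "0.75 0 0 0.04 0" --pt "0.75 0 0 0.04 0" --pt "0.75 0 0 0.03 0" --pt "0.75 0 0 0 0"

```text
time: 15.55
tool_pos: [0.6568, -0.1651, 0.1796]
tool_rot: [3.133, 0.005, 1.748]
contact_force: [1.1, -0.3, 0.7]
opening: 0.0687
grip_force: 0.0
```

>>> send_rows --pt "0.65 -0.0217 0.0139 0 0.1097" --pt "0.65 -0.0217 0.0139 0 0.1097" --pt "0.65 -0.0217 0.0139 0 0.1097" --pt "0.65 -0.0217 0.0139 0 0.1097" --pt "0.65 -0.0217 0.0139 0 0.1097"

```text
time: 16.05
tool_pos: [0.5445, -0.0941, 0.1728]
tool_rot: [-3.141, -0.001, 2.301]
contact_force: [0.4, 0.9, 0.2]
opening: 0.0599
grip_force: 0.0
```

>>> send_rows --pt "0.65 -0.0217 0.0139 0 0.1097" --pt "0.65 -0.0217 0.0139 0 0.1097" --pt "0.65 -0.0217 0.0139 0 0.1097" --pt "0.65 -0.0217 0.0139 0 0.1097" --pt "0.65 -0.0217 0.0139 0 0.1097"

```text
time: 16.55
tool_pos: [0.436, -0.0247, 0.173]
tool_rot: [3.142, -0.001, 2.85]
contact_force: [0.6, -0.4, -0.1]
opening: 0.0594
grip_force: 0.0
```

>>> send_rows --pt "0.65 0 0 0 0" --pt "0.65 0 0 0 0" --pt "0.65 0 0 0 0" --grip_force 5

```text
time: 16.85
tool_pos: [0.4381, -0.0257, 0.1736]
tool_rot: [3.142, 0.0, 2.844]
contact_force: [0.9, 0.4, 0.4]
opening: 0.0599
grip_force: 0.0
```

>>> send_rows --pt "0.65 -0.001 0.001 -0.04 0" --pt "0.65 0 0 -0.045 0" --pt "0.65 0 0 -0.045 0" --pt "0.65 0 0 -0.025 0" --pt "0.65 0 0 -0.01 0"

```text
time: 17.35
tool_pos: [0.4355, -0.0244, 0.0061]
tool_rot: [-3.141, -0.004, 2.844]
contact_force: [-0.3, 0.1, 0.3]
opening: 0.0594
grip_force: 0.0
```

>>> send_rows --pt "0.65 0 0 0 0" --pt "0.65 0 0 0 0" --pt "0.65 0 0 0 0"

```text
time: 17.65
tool_pos: [0.4377, -0.0246, 0.01]
tool_rot: [3.141, 0.003, 2.845]
contact_force: [-0.0, -0.4, -0.4]
opening: 0.0596
grip_force: 0.0
```

```bash
python3 - <<'E'
from h import *
o=observe(); print(o["tool_pos"],o["tool_rot"])
p,d=read_camera("scene"); cv2.imwrite("pics/s1.png",cv2.resize(p[120:300,200:440,::-1],None,fx=3,fy=3))
E
```

```text
[ 0.43769011 -0.02460377  0.01001831] [3.14130888e+00 2.98791743e-03 2.84495929e+00]
```

View pics/s1.png

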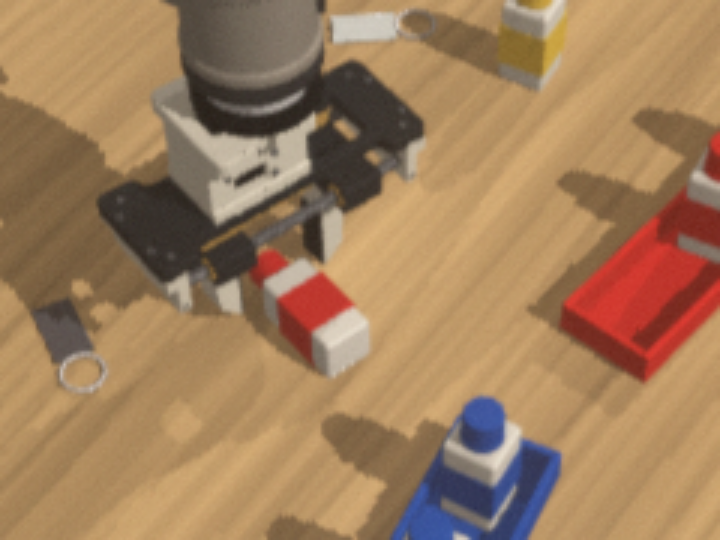

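The crop shows the two fingers, at (230,290) and (320,235), straddling the tipped bottle's cap at (265,268). Closing gently.

>>> send_rows --pt "0 0 0 -0.001 0" --pt "0 0 0 0 0" --pt "0 0 0 0 0" --pt "0 0 0 0 0" --pt "0 0 0 0 0" --grip_force 6

```text
time: 18.2
tool_pos: [0.4364, -0.0243, 0.0078]
tool_rot: [3.142, -0.0, 2.845]
contact_force: [0.7, -0.6, 0.5]
opening: 0.0241
grip_force: 0.2
```

>>> send_rows --pt "0 0 0 0 0" --pt "0 0 0 0 0" --pt "0 0 0 0 0"

```text
time: 18.5
tool_pos: [0.4364, -0.0243, 0.0078]
tool_rot: [3.142, -0.0, 2.845]
contact_force: [-0.1, 0.4, 2.1]
opening: 0.0236
grip_force: 6.0
```

>>> send_rows --pt "0 0.002 -0.0006 0.007 0" --pt "0 0.002 -0.0006 0.007 0" --pt "0 0.0032 -0.001 0.0065 0" --pt "0 0.0032 -0.001 0.0065 0" --pt "0 0 0 0 0"

```text
time: 19.0
tool_pos: [0.4482, -0.0278, 0.0358]
tool_rot: [3.141, 0.003, 2.845]
contact_force: [0.6, 0.8, -0.7]
opening: 0.0238
grip_force: 6.0
```

>>> send_rows --pt "0 0.0042 -0.0013 0.0058 0" --pt "0 0.0042 -0.0013 0.0058 0" --pt "0 0 0 0 0"

```text
time: 19.3
tool_pos: [0.4566, -0.0304, 0.0471]
tool_rot: [3.141, 0.002, 2.845]
contact_force: [-0.4, -0.3, -0.2]
opening: 0.024
grip_force: 6.0
```

```bash
python3 - <<'E'
from h import *
o=observe(); print(o["tool_pos"],o["contact_force"])
p,d=read_camera("scene"); cv2.imwrite("pics/s2.png",cv2.resize(p[120:300,200:440,::-1],None,fx=3,fy=3))
E
```

```text
[ 0.45656125 -0.03044519  0.04714681] [-0.44170408 -0.34712733 -0.2325604 ]
```

View pics/s2.png

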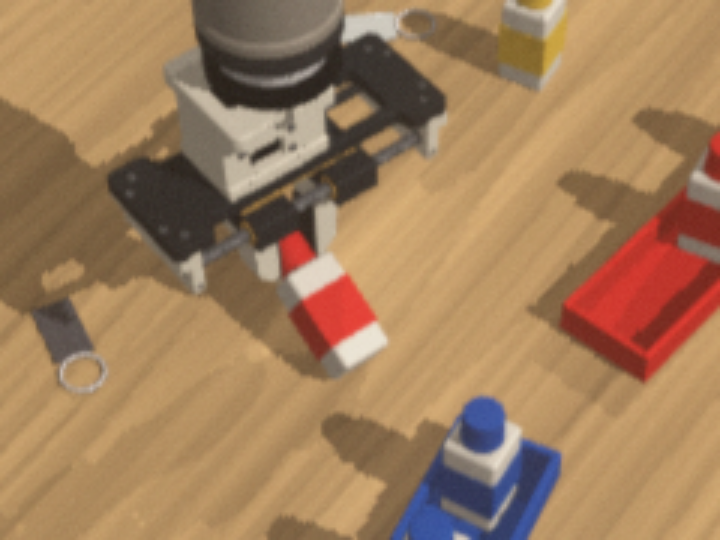

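It is tilting about its base edge as planned, with the cap at (297,250) and the base at (360,355). Continuing the arc.

>>> send_rows --pt "0 0.0051 -0.0015 0.005 0" --pt "0 0.0051 -0.0015 0.005 0" --pt "0 0.0058 -0.0018 0.004 0" --pt "0 0.0058 -0.0018 0.004 0" --pt "0 0 0 0 0"

```text
time: 19.85
tool_pos: [0.4785, -0.0371, 0.065]
tool_rot: [3.141, 0.002, 2.845]
contact_force: [-0.1, -0.3, -1.1]
opening: 0.0235
grip_force: 6.0
```

>>> send_rows --pt "0 0.0064 -0.002 0.0029 0" --pt "0 0.0064 -0.002 0.0029 0" --pt "0 0.0068 -0.0021 0.0017 0" --pt "0 0.0068 -0.0021 0.0017 0" --pt "0 0 0 0 0"

```text
time: 20.35
tool_pos: [0.5047, -0.0453, 0.0738]
tool_rot: [3.141, 0.002, 2.845]
contact_force: [0.1, 0.1, -1.0]
opening: 0.0236
grip_force: 6.0
```

```bash
python3 - <<'E'
from h import *
o=observe(); print(o["tool_pos"],o["contact_force"])
p,d=read_camera("scene"); cv2.imwrite("pics/s3.png",cv2.resize(p[120:300,200:440,::-1],None,fx=3,fy=3))
E
```

```text
[ 0.50473338 -0.04531758  0.07379977] [ 0.1109694   0.07072499 -0.9995748 ]
```

View pics/s3.png

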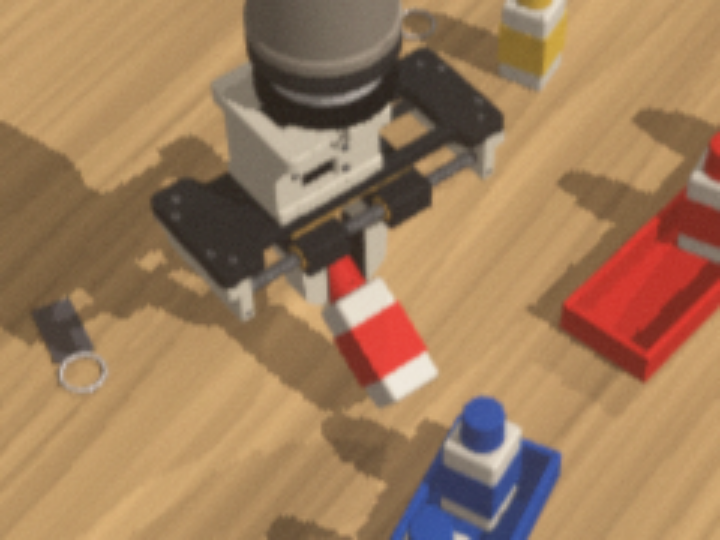

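The bottle has left the bench and hangs tilted, held by pad friction: cap at (345,270), base at (405,385). I'll measure its tilt.

```bash
cat > tilt.py <<'E'
from h import *
def tilt():
    o=observe(); t=o["tool_pos"]; g=t+[0,0,.009]
    for n in("scene","top"):
        W,C=cloud(n); W,C=near(W,C,t[0]+.03,t[1]-.01,.09); k=cols(C); q=(k["red"]|k["white"])&(W[:,2]>.004)&(W[:,2]<.1)
        e=np.array([np.cos(-.297),np.sin(-.297)])
        s=(W[:,:2]-g[:2])@e; l=(W[:,:2]-g[:2])@[-e[1],e[0]]
        q&=(abs(l)<.022)&(s>-.02)&(s<.1)&((s>.018)|(W[:,2]<g[2]-.015))
        P=np.c_[s,W[:,2]][q]
        print(n,q.sum(),"zmin",np.percentile(P[:,1],1)*1e3,"smax",np.percentile(P[:,0],99)*1e3)
        # fit top face line in (s,z): upper envelope
        b=np.digitize(P[:,0],np.arange(-.02,.1,.005)); E=np.array([[P[b==i,0].mean()*1e3,np.percentile(P[b==i,1],95)*1e3,np.percentile(P[b==i,1],3)*1e3,(b==i).sum()] for i in set(b) if (b==i).sum()>4]); print(np.round(E[np.argsort(E[:,0])]).astype(int).tolist())
    print("grip z",g[2]*1e3)
tilt()
E
python3 tilt.py
```

```text
scene 800 zmin 39.54155807434316 smax 77.66919072879821
[[23, 90, 57, 28], [27, 89, 52, 72], [33, 86, 48, 79], [38, 83, 44, 68], [42, 80, 43, 79], [47, 76, 41, 88], [53, 74, 48, 81], [57, 69, 52, 71], [62, 67, 57, 68], [68, 64, 55, 55], [72, 61, 51, 62], [77, 58, 50, 41]]Traceback (most recent call last):
  File "tilt.py", line 14, in <module>
    tilt()
    ~~~~^^
  File "tilt.py", line 10, in tilt
    print(n,q.sum(),"zmin",np.percentile(P[:,1],1)*1e3,"smax",np.percentile(P[:,0],99)*1e3)
                           ~~~~~~~~~~~~~^^^^^^^^^^
    return _quantile_unchecked(
        a, q, axis, out, overwrite_input, method, keepdims, weights)
    return _ureduce(a,
                    func=_quantile_ureduce_func,
    ...<5 lines>...
                    overwrite_input=overwrite_input,
                    method=method)
    r = func(a, **kwargs)
    result = _quantile(arr,
                       quantiles=q,
    ...<2 lines>...
                       out=out,
                       weights=wgt)
    slices_having_nans = np.isnan(arr[-1, ...])
                                  ~~~^^^^^^^^^
IndexError: index -1 is out of bounds for axis 0 with size 0
```

>>> send_rows --pt "0 0 0 0 0" --pt "0 0 0 0 0" --pt "0 0 0 0 0" --pt "0 0 0 0 0" --pt "0 0 0 0 0" --grip_force 3

```text
time: 21.0
tool_pos: [0.5035, -0.0449, 0.0737]
tool_rot: [3.141, 0.0, 2.845]
contact_force: [-0.5, -0.8, 1.1]
opening: 0.0239
grip_force: 3.0
```

```bash
sed -i 's/for n in("scene","top")/for n in("scene",)/' tilt.py; python3 tilt.py
```

```text
scene 630 zmin 14.678383064094655 smax 46.48973126060928
[[3, 67, 42, 6], [7, 48, 27, 12], [13, 49, 20, 18], [18, 78, 22, 28], [23, 76, 29, 88], [27, 72, 28, 123], [32, 58, 31, 109], [37, 50, 27, 123], [43, 34, 14, 98], [46, 22, 14, 20]]
grip z 82.66483027322285
```

Tilt is now about 67°, with the base edge at the bench. Pushing forward brings it upright.

>>> send_rows --pt "0 0.004 -0.0012 0 0" --pt "0 0.004 -0.0012 0.0003 0" --pt "0 0.004 -0.0012 0.0003 0" --pt "0 0.004 -0.0012 0 0" --pt "0 0.004 -0.0012 0 0"

```text
time: 21.55
tool_pos: [0.5238, -0.051, 0.0739]
tool_rot: [3.142, -0.0, 2.845]
contact_force: [-0.8, 0.0, -0.7]
opening: 0.0238
grip_force: 3.0
```

>>> send_rows --pt "0 0.004 -0.0012 0 0" --pt "0 0.004 -0.0012 -0.0005 0" --pt "0 0.004 -0.0012 -0.0005 0" --pt "0 0 0 -0.001 0" --pt "0 0 0 0 0"

```text
time: 22.05
tool_pos: [0.5361, -0.0547, 0.0725]
tool_rot: [3.141, 0.002, 2.845]
contact_force: [0.6, -0.4, 3.2]
opening: 0.024
grip_force: 3.0
```

```bash
python3 tilt.py
```

```text
scene 469 zmin 4.577139014212346 smax 98.24149811545043
[[-8, 46, 19, 21], [-2, 61, 18, 22], [2, 62, 19, 21], [7, 52, 18, 17], [13, 58, 20, 19], [19, 66, 6, 239], [21, 65, 7, 94], [94, 96, 72, 10], [97, 96, 69, 18]]
grip z 81.51827585239533
```

>>> send_rows --pt "0.65 0 0 0 0" --pt "0.65 0 0 0 0" --pt "0.65 0 0 0 0" --pt "0.65 0 0 0 0" --pt "0.65 0 0 0 0"

```text
time: 22.6
tool_pos: [0.5353, -0.0544, 0.072]
tool_rot: [3.141, -0.0, 2.845]
contact_force: [-0.1, 1.0, 0.3]
opening: 0.0577
grip_force: 0.0
```

```bash
python3 tilt.py; python3 - <<'E'
from h import *
o=observe(); print(o["tool_pos"],o["opening"])
p,d=read_camera("scene"); cv2.imwrite("pics/s4.png",cv2.resize(p[120:300,200:440,::-1],None,fx=3,fy=3))
E
```

```text
scene 461 zmin 5.347706692713135 smax 98.45480918931126
[[-7, 50, 20, 15], [-2, 51, 17, 16], [3, 63, 17, 23], [8, 48, 19, 18], [13, 53, 18, 17], [19, 70, 6, 105], [21, 67, 7, 235], [93, 93, 72, 5], [97, 95, 71, 20]]
grip z 81.04509801160653
[ 0.53538168 -0.05442978  0.07208152] 0.05896136657174509
```

View pics/s4.png

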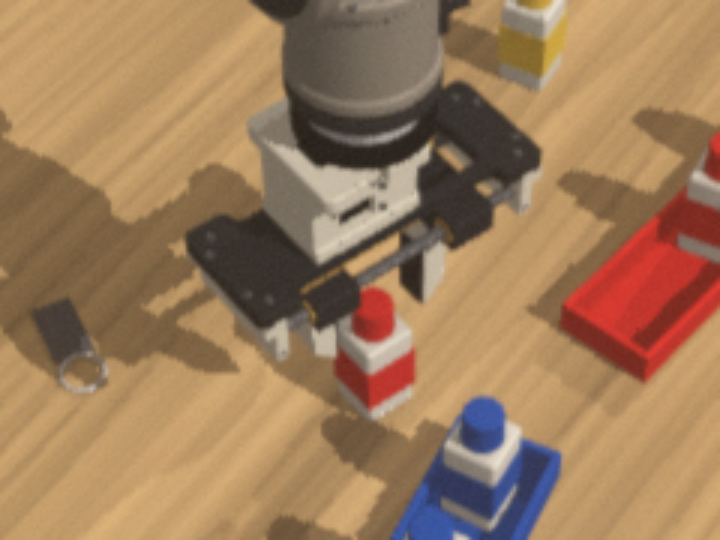

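The bottle stands upright at (375,350) between the open fingers. Regripping lower, on the body.

>>> send_rows --pt "0.65 0.0024 -0.0007 -0.01 0" --pt "0.65 0 0 -0.015 0" --pt "0.65 0 0 -0.008 0" --pt "0.65 0 0 0 0" --pt "0 0 0 0 0" --grip_force 20

```text
time: 23.2
tool_pos: [0.5378, -0.0552, 0.039]
tool_rot: [3.142, -0.0, 2.845]
contact_force: [-0.5, 0.3, -0.1]
opening: 0.0556
grip_force: 0.0
```

>>> send_rows --pt "0 0 0 0 0" --pt "0 0 0 0 0" --pt "0 0 0 0 0" --pt "0 0 0 0 0" --pt "0 0 0 0 0"

```text
time: 23.7
tool_pos: [0.5381, -0.0553, 0.0396]
tool_rot: [3.141, 0.001, 2.845]
contact_force: [-0.4, -0.5, 3.0]
opening: 0.0338
grip_force: 20.0
```

>>> send_rows --pt "0 0 0 0.03 0" --pt "0 0 0 0.04 0" --pt "0 0 0 0.04 0" --pt "0 0 0 0.03 0" --pt "0 0 0 0 0"

```text
time: 24.2
tool_pos: [0.54, -0.0557, 0.1835]
tool_rot: [3.141, 0.009, 2.845]
contact_force: [1.0, 0.2, -0.8]
opening: 0.034
grip_force: 20.0
```

>>> send_rows --pt "0 0.0103 0.0141 0 -0.1375" --pt "0 0.0103 0.0141 0 -0.1375" --pt "0 0.0103 0.0141 0 -0.1375" --pt "0 0.0103 0.0141 0 -0.1375" --pt "0 0.0103 0.0141 0 -0.1375"

```text
time: 24.7
tool_pos: [0.589, 0.016, 0.1775]
tool_rot: [-3.14, -0.002, 2.152]
contact_force: [0.5, -0.3, -0.7]
opening: 0.0339
grip_force: 20.0
```

>>> send_rows --pt "0 0.0103 0.0141 0 -0.1375" --pt "0 0.0103 0.0141 0 -0.1375" --pt "0 0.0103 0.0141 0 -0.1375" --pt "0 0.0103 0.0141 0 -0.1375" --pt "0 0.0103 0.0141 0 -0.1375"

```text
time: 25.2
tool_pos: [0.6405, 0.0864, 0.1773]
tool_rot: [-3.139, 0.0, 1.465]
contact_force: [0.4, -0.7, -0.9]
opening: 0.0338
grip_force: 20.0
```

>>> send_rows --pt "0 0 0 0 0" --pt "0 0 0 0 0" --pt "0 0 0 0 0"

```text
time: 25.5
tool_pos: [0.6402, 0.0852, 0.1784]
tool_rot: [-3.14, 0.0, 1.472]
contact_force: [-0.1, -0.4, -1.2]
opening: 0.0336
grip_force: 20.0
```

>>> send_rows --pt "0 0 0 -0.03 0" --pt "0 0 0 -0.04 0" --pt "0 0 0 -0.035 0" --pt "0 0 0 -0.015 0" --pt "0 0 0 0 0"

```text
time: 26.0
tool_pos: [0.6393, 0.0852, 0.057]
tool_rot: [-3.137, 0.001, 1.47]
contact_force: [-0.3, -0.3, -0.7]
opening: 0.0335
grip_force: 20.0
```

>>> send_rows --pt "0 0 0 -0.005 0" --pt "0 0 0 -0.003 0" --pt "0 0 0 0 0" --pt "0 0 0 0 0"

```text
time: 26.4
tool_pos: [0.6414, 0.0859, 0.0522]
tool_rot: [3.14, -0.0, 1.47]
contact_force: [-0.4, 0.1, -0.5]
opening: 0.0341
grip_force: 20.0
```

>>> send_rows --pt "0 0 0 -0.003 0" --pt "0 0 0 -0.002 0" --pt "0 0 0 0 0" --pt "0 0 0 0 0"

```text
time: 26.8
tool_pos: [0.6408, 0.0858, 0.046]
tool_rot: [-3.141, 0.0, 1.47]
contact_force: [-0.2, 0.6, -1.6]
opening: 0.0342
grip_force: 20.0
```

>>> send_rows --pt "0 0 0 -0.001 0" --pt "0 0 0 0 0" --pt "0 0 0 0 0"

```text
time: 27.1
tool_pos: [0.6409, 0.0858, 0.0451]
tool_rot: [3.142, 0.0, 1.47]
contact_force: [-0.4, 0.1, -1.7]
opening: 0.0337
grip_force: 20.0
```

>>> send_rows --pt "0 0 0 -0.001 0" --pt "0 0 0 0 0" --pt "0 0 0 0 0"

```text
time: 27.4
tool_pos: [0.641, 0.0859, 0.0446]
tool_rot: [3.141, -0.0, 1.47]
contact_force: [-1.0, 0.3, 2.3]
opening: 0.0341
grip_force: 20.0
```

>>> send_rows --pt "0 0 0 -0.0005 0" --pt "0 0 0 0 0" --pt "0 0 0 0 0"

```text
time: 27.7
tool_pos: [0.641, 0.0859, 0.0446]
tool_rot: [3.141, -0.0, 1.47]
contact_force: [-1.4, -0.2, 6.4]
opening: 0.0343
grip_force: 20.0
```

On the floor. Release, lift and retreat towards the robot, then look.

>>> send_rows --pt "0.75 0 0 0 0" --pt "0.75 0 0 0 0" --pt "0.75 0 0 0 0" --pt "0.75 0 0 0 0" --pt "0.75 0 0 0 0"

```text
time: 28.2
tool_pos: [0.6408, 0.0858, 0.0434]
tool_rot: [-3.141, 0.0, 1.47]
contact_force: [0.3, -0.9, 0.4]
opening: 0.0671
grip_force: 0.0
```

>>> send_rows --pt "0.75 0 0 0.02 0" --pt "0.75 0 0 0.04 0" --pt "0.75 0 0 0.04 0" --pt "0.75 0 0 0.04 0" --pt "0.75 0 0 0.03 0"

```text
time: 28.7
tool_pos: [0.6413, 0.0858, 0.2166]
tool_rot: [3.139, -0.0, 1.47]
contact_force: [0.4, -0.5, 0.2]
opening: 0.0687
grip_force: 0.0
```

>>> send_rows --pt "0.75 -0.04 -0.01 0 0" --pt "0.75 -0.04 -0.01 0 0" --pt "0.75 -0.04 -0.01 0 0" --pt "0.75 -0.04 -0.01 0 0" --pt "0.75 -0.04 -0.01 0 0"

```text
time: 29.2
tool_pos: [0.4391, 0.0355, 0.2136]
tool_rot: [3.141, 0.0, 1.47]
contact_force: [0.8, -0.6, -0.2]
opening: 0.0688
grip_force: 0.0
```

>>> send_rows --pt "0.75 -0.02 0 0 0" --pt "0.75 0 0 0 0" --pt "0.75 0 0 0 0" --pt "0.75 0 0 0 0"

```text
time: 29.6
tool_pos: [0.4221, 0.0358, 0.2138]
tool_rot: [3.14, -0.0, 1.47]
contact_force: [0.8, 0.3, 0.1]
opening: 0.0684
grip_force: 0.0
```

```bash
python3 - <<'E'
from h import *
o=observe(); print(o["tool_pos"],o["qvel"].round(3))
pd=read_camera("top"); cv2.imwrite("pics/top2.png",pd[0][:,:,::-1])
for n in("scene","top"):
    W,C=cloud(n,pd if n=="top" else None)
    for nm,x,y in(("red",.658,.245),("redN",.647,.164),("tip",.641,.086),("bA",.636,-.086),("blue",.654,-.1645),("bB",.671,-.244),("yel",.466,.232)):
        P,_=near(W,C,x,y,.035); g=P[P[:,2]>.083]; sh=P[(P[:,2]>.06)&(P[:,2]<.077)]
        print(n,nm,len(g),"ztop",np.percentile(g[:,2],90).round(4) if len(g) else None,"cap",rect(g)[0] if len(g)>3 else None,"shoulder",rect(sh) if len(sh)>3 else None)
E
```

```text
[0.42209575 0.03581674 0.21379614] [ 0.001  0.01   0.001  0.     0.003 -0.001]
scene red 150 ztop 0.0973 cap [658.2 241.9] shoulder (array([659.1, 242.3]), array([37.9, 33.9]), 84.7)
scene redN 152 ztop 0.0974 cap [647.4 165.2] shoulder (array([647.7, 163.4]), array([34.7, 34.7]), 9.4)
scene tip 162 ztop 0.097 cap [642.2  84.8] shoulder (array([641.6,  84.3]), array([35.8, 35.6]), 85.4)
scene bA 185 ztop 0.0966 cap [636.6 -86.2] shoulder (array([636.5, -85.7]), array([34.8, 37.2]), 7.3)
scene blue 206 ztop 0.0969 cap [ 654.9 -163.3] shoulder (array([ 655.7, -163.4]), array([34.4, 34. ]), 12.2)
scene bB 221 ztop 0.0962 cap [ 672.6 -244.3] shoulder (array([ 672.3, -244.2]), array([35. , 35.5]), 3.2)
scene yel 107 ztop 0.0922 cap [467.4 232.1] shoulder (array([466.7, 232.4]), array([36.1, 36. ]), 6.8)
top red 135 ztop 0.0973 cap [658.2 241.5] shoulder (array([658.1, 242.9]), array([37.8, 35.9]), 83.7)
top redN 128 ztop 0.0974 cap [645.7 163. ] shoulder (array([645.7, 164. ]), array([33.8, 33.7]), 9.2)
top tip 132 ztop 0.0973 cap [640.9  84. ] shoulder (array([640.8,  84.3]), array([34.8, 33.5]), 84.4)
top bA 126 ztop 0.0976 cap [634.8 -85.5] shoulder (array([635.4, -85.8]), array([35.5, 33.9]), 4.9)
top blue 131 ztop 0.0977 cap [ 654.3 -163.1] shoulder (array([ 654.4, -162.9]), array([35. , 34.4]), 9.9)
top bB 121 ztop 0.0975 cap [ 670.7 -243.7] shoulder (array([ 670.5, -244. ]), array([33. , 35.2]), 6.1)
top yel 82 ztop 0.0923 cap [465.3 236.3] shoulder (array([464.8, 240. ]), array([32., 17.]), 1.6)
```

View pics/top2.png

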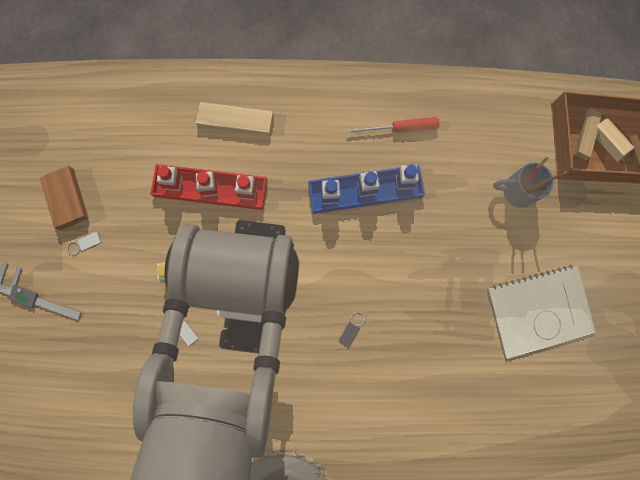

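The top view shows three red bottles upright in the red tray at (166,172), (205,179) and (244,183), and three blue in the blue tray at (331,187), (370,181) and (410,173). Every cap top is at 97 mm, the neighbours and the yellow bottle have not moved, and the arm is clear. Handing in.

```bash
python3 -c "
from cell import *
print(hand_in())"
```

```text
the job is handed in; nothing more can be done
None
```

The job is handed in: all three loose bottles, including the tipped red one, were set down upright in the trays of their own colours, with the yellow bottle and the bottles already in the trays unmoved, in about 30 s of the 69 s allowed.

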